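# Hook the sprung test probe onto the terminal pin

## Robot

A 7-joint arm with a two-finger parallel gripper is mounted at the origin on a cart in front of the work surface, level with it; the furniture and walls round the work are solid. World frame = base frame: x ahead of the robot, y to its left, z up, the work surface at z = 0. Lengths are in m, angles in rad, forces in N, time in s.
With the tool pointing down it reaches from about 0.35 to 0.9 m from the base axis. Payload 8.1 kg.
Tool frame: the origin (TCP) lies between the finger pads; the fingertips stand 8 mm ahead of it and the grasp point (between the pads) lies 11 mm behind it (arm.tcp_to_tips is the distance from the TCP to the fingertips, in m); z points along the fingers, x is the direction in which the jaws open and shut, and the axes are right-handed (so a half turn about z gives the same grasp; the last joint's range is limited). The gripper opens to 92 mm and grips with 3 to 60 N. Pads are 19 mm wide; open, the fingers measure 130 mm over their backs; the gripper's body (75 mm by 190 mm) begins 47 mm behind the grasp point.
Start: joints at [-1.433, 0.434, 0.025, 1.573, -0.012, 1.134, -0.075], TCP at [0.149, 0.607, 0.21] pointing down, gripper open.
Joint ranges: [-2.62, 2.62], [-0.44, 2.09], [-1.27, 1.32], [0.08, 2.57], [-1.32, 4.46], [0.12, 2], [-2.74, 2.74]. Speed limits (rad/s): [2.22, 2.22, 3.01, 3.01, 3.14, 3.14, 3.14].

## Interface

Orientations are given as a rotation vector (axis times angle).
In Python, from cell import arm, eyes gives the robot as it stands.
- The arm moves only by the tool play_rows, never from a script. Its argument "rows" is a list of rows, each a list of 3 entries, a list of its own where there are three numbers: the shift along the tool's x, y, z each as a share of 50 cm, from -1 to 1, then the turn, a rotation vector about the tool's x, y, z each as a share of 60 degrees, from -1 to 1, then the opening, from -1 (shut) to 1 (fully open), so that 0 is half open. In form: [[[dx, dy, dz], [ax, ay, az], grip], ...]. A call has 1 to 10 rows; each row is the pose to reach, as a shift and turn from the pose commanded when the call began, along the tool's axes at that moment; what a row does not reach only later rows make up. A row lasts 1/10 s, in which the tool goes at most 50 mm and 8.59 degrees, less where a joint would pass 70% of its speed; a pose out of reach is approached as far as the arm can. A call with a number of a shift or a turn outside -1 to 1 is refused whole. A call with a gripper value outside its range is refused whole. The fingers move at their own pace and stop on an object; "newtons" is the grip in N (left out, the last holds). Time passes only in rows, so rows that repeat a pose let the fingers close. It gives the time, the measured TCP pose, the force and the opening at its end, in the units of the state.
- arm.observe(): the state, without advancing time (a new reading comes with each control period).
- eyes.get_image(name): name is "scene" or "side" or "wrist"; returns (picture, depth): 420x560x3 uint8, red, green, blue; 420x560 float32, m along the optical axis (not along the pixel's ray), 0 where there is no reading.
- eyes.get_calibration(name): a dict with "intrinsics" (3x3 intrinsics, pixels), "k1" (the pictures are not rectified: a ray, as slopes to the right and down, at radius r is drawn at 1 + k1 r^2 times it, then the intrinsics apply), "R" (3x3) and "t" (3): a world point X has camera coordinates R X + t. Camera axes: x right, y down, z forward; pixel columns grow to the right and rows downward; lengths in m; the calibration is good to about 2 mm. A picture is of the moment at which its call begins: read the wrist's pose just before it. get_calibration takes no time and is no camera call; for the wrist camera it gives the pose at the moment of the call.
- arm.sign_off(): hands the job in, once; it reports no verdict.
The state is a dict: "clock": time; "joints": joint angles; "dq": joint speeds; "joint_efforts": joint torques, N m; "position": TCP position; "ee_rot": TCP orientation; "force": force on the tool from outside, world axes, zero at the start; "ft_torque": the same for the moment, N m; "width": opening from 0.0 (shut) to 1.0 (fully open).
Only numpy, scipy, OpenCV 4.12 (cv2) and the standard library are available. Lean on these libraries where they do the work, as an engineer would, in place of code of your own. Each camera call takes 0.05 s, during which the arm holds its last target.

## Task

Connect the sprung test probe of the contact-check jig to the terminal post: press the red plunger down so that its hook comes out, and with it held down slide the carriage along its rail until the hook has passed under the brass cross-pin and its stem presses lightly against the pin. The post may stand anywhere along its slot and is delicate, so feel for it, stay in touch for a moment and never push hard; then let the plunger up so that the hook catches the pin in its notch, and let go, leaving the loose parts near the jig where they lie.

Things in the scene. Friction and masses are not known exactly. Their poses are not given: they have to be found in the camera images.
- jig: Aluminium base plate 70 (its x) x 200 (its y) x 12 mm high, fixed to the bench; origin under its centre at bench height. Its +y axis runs along the rail (rail at x = +22 mm) and is the way the carriage is to be slid. Bracket and barrel of the probe reach up to 100 mm above the bench.
- slot_mid (a point): Middle of the black slot, at jig (-26, 20, 12) mm, on the plate's top. A brass terminal post 8 mm thick, top 50 mm above the bench, on a black foot 18 x 22 x 6 mm, is clamped with its axis anywhere within 30 mm of this point along jig y; its own place is not reported.
- path_mid (a point): Point on the hook's path, jig (-8, 20, 40) mm, axes as the jig's. The post's horizontal brass cross-pin, 5 mm diameter, axis 40 mm above the bench, runs along jig x from the post across the path to jig x = +2 mm, at the post's y: up to 30 mm either side of this point. The pin gives along y by 1 mm per 5 N, 5 mm at most. More than 8 N on the hook does damage.
- carriage (a joint): Slide of the dark carriage along jig +y, 0 to 0.135 m; the probe axis (plunger, barrel, hook stem) is at jig x = -8 mm, y = -70 mm + this value. Stays where it is left; friction about 1.5 N.
- plunger (a joint): How far the plunger is pressed down, 0 (out) to 0.022 m (fully pressed), sprung back: 2.4 N at the start, 0.2 N more per mm. The hook goes down with it. Above 0.016 the hook passes under the pin; with the hook properly caught it reads about 0.012; at 0.016 only the hook's lip sits under the pin; missed, it goes back to 0.
- knob (a point): Foot of the red round plunger knob, on its axis, where it meets the red collar. The knob above it is 18 mm in diameter and 31 mm tall; the collar below it is 30 mm in diameter and 4 mm thick. At plunger 0 this point is 126 mm above the bench.
- hook: Steel J hook with brass tongue under the barrel, fixed to the plunger, 5 mm wide along jig x, opening upward, tongue along jig +y. Origin on the probe axis at the notch floor (49.5 mm above the bench at plunger 0); axes as the jig's. Stem y -2.5 to +2.5 mm; notch y +2.5 to +12.5 mm; lip beyond it to y +15.5 mm, 4 mm above the notch floor; tongue 4 mm thick below the floor.
- bearing: Loose ball bearing 35 x 35 x 11 mm lying near the jig; leave it alone. Origin under its centre.
- brass_sleeve: Loose brass-coloured sleeve 28 x 28 x 20 mm near the jig; leave it alone. Origin under its centre.
- steel_sleeve: Loose flanged steel sleeve 50 x 50 x 14 mm near the jig; leave it alone. Origin under its centre.

How it is judged:
By the outcome, as a careful person would: the job done as asked, in the order asked, and still so for the second after the job is handed in, with the robot touching nothing.
It also fails if it takes over 58 s, if anything falls off the work surface, if the arm or the gripper's body presses on something with over 40 N, if the wrist force passes 120 N, or if a joint passes its speed limit or range.

## Working session

There is one attempt and no reset: what is moved stays moved. The work goes in short steps, Python scripts to look and compute and a tool call to move; the robot and the scene stay as the last step left them, time stands still between calls to the robot, and variables do not carry over. Pictures are saved under pics/ and viewed, and the job is handed in when it is done.

Besides the shell and the picture viewer there is one more tool, called after ">>>" as name(argument=value, ...), one argument or row to a line, values as JSON. play_rows: Moves the arm, as the interface text tells. Its arguments: {"type":"object","properties":{"rows":{"type":"array","items":{"type":"array"}},"newtons":{"type":"number"}},"required":["rows"]}

```bash
ls; mkdir -p pics; python3 - <<'E'
from cell import arm, eyes
import cv2
s=arm.observe(); print({k:(v if not hasattr(v,'round') else v) for k,v in s.items()}, arm.tcp_to_tips)
for n in ["scene","side","wrist"]:
    c=eyes.get_calibration(n); im,d=eyes.get_image(n)
    cv2.imwrite(f"pics/{n}0.png",im[...,::-1]); 
    import numpy as np; np.save(f"pics/{n}0d.npy",d); np.savez(f"pics/{n}0c.npz",**{k:np.array(v) for k,v in c.items()})
    print(n,c)
E
```

```text
pics
{'clock': 0.0, 'joints': array([-1.43257738,  0.43522346,  0.02494495,  1.57409104, -0.01159427,
        1.13395918, -0.07507154]), 'dq': array([-0.00014721, -0.00031533, -0.00037504, -0.00101891, -0.00077888,
        0.00159641, -0.00039795]), 'joint_efforts': array([-2.76433993e-04, -6.67846942e+01,  9.84952748e-01, -3.14472628e+01,
       -6.03950769e-02,  4.26411512e-02,  1.73459803e-04]), 'position': array([0.14897962, 0.60644764, 0.2094467 ]), 'ee_rot': array([ 2.47138076e+00,  1.93785605e+00, -1.76183915e-03]), 'force': array([ 0.46248704, -0.17315528, -0.49781119]), 'ft_torque': array([-0.01044591,  0.0497638 ,  0.02490676]), 'width': 1.001788567037066} 0.008
scene {'intrinsics': array([[470.7064379 ,   0.        , 280.06735519],
       [  0.        , 470.7064379 , 207.99354441],
       [  0.        ,   0.        ,   1.        ]]), 'k1': 0.0137256273463368, 'R': array([[-0.88006866, -0.47424208, -0.02395005],
       [-0.21966431,  0.4513184 , -0.86490421],
       [ 0.42098307, -0.75591412, -0.50136524]]), 't': array([0.36186447, 0.25794853, 0.58417971])}
side {'intrinsics': array([[462.3188987 ,   0.        , 282.73596737],
       [  0.        , 462.3188987 , 207.87667782],
       [  0.        ,   0.        ,   1.        ]]), 'k1': -0.1266653325457066, 'R': array([[-0.98142735, -0.19176887, -0.00500678],
       [-0.08543468,  0.46030478, -0.88364044],
       [ 0.17175937, -0.86680114, -0.46813941]]), 't': array([0.47435759, 0.19627016, 0.6945858 ])}
wrist {'intrinsics': array([[366.03145129,   0.        , 278.77251678],
       [  0.        , 366.03145129, 212.85659337],
       [  0.        ,   0.        ,   1.        ]]), 'k1': -0.015755629285195267, 'R': array([[ 0.23855637,  0.97112796, -0.00115922],
       [ 0.92484503, -0.22682259,  0.30530835],
       [ 0.29623054, -0.07390535, -0.95225284]]), 't': array([-0.62508335, -0.03828009,  0.3919031 ])}
```

View pics/scene0.png

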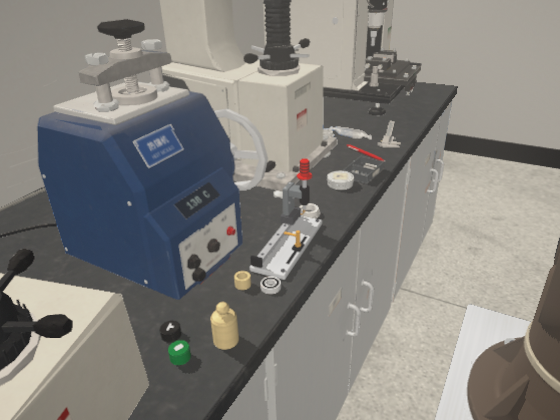

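View pics/side0.png

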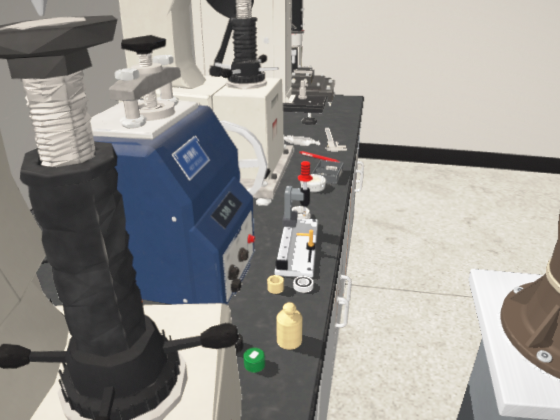

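View pics/wrist0.png

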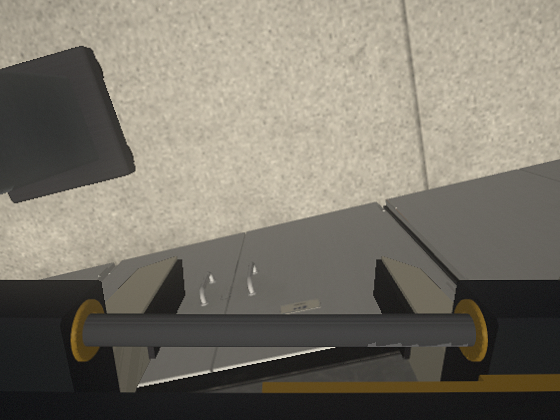

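```bash
cat > h.py <<'E'
import numpy as np, cv2
def und(uv,c):
    uv=np.atleast_2d(uv).astype(float); K=c['intrinsics']
    k=float(c['k1'])
    return cv2.undistortPoints(uv.reshape(-1,1,2),K,np.array([k,0,0,0,0]),None,None).reshape(-1,2)
def ray(uv,c):
    n=und(uv,c); R,t=c['R'],c['t']
    d=np.c_[n,np.ones(len(n))]@R
    return -R.T@t, d
def plane(uv,c,z):
    o,d=ray(uv,c); return o+d*((z-o[2])/d[:,2])[:,None]
def proj(X,c):
    X=np.atleast_2d(X); p=X@c['R'].T+c['t']; s=p[:,:2]/p[:,2:]
    r2=(s**2).sum(1,keepdims=True); s=s*(1+float(c['k1'])*r2)
    K=c['intrinsics']; return s*[K[0,0],K[1,1]]+K[:2,2]
def tri(uv1,c1,uv2,c2):
    o1,d1=ray(uv1,c1);o2,d2=ray(uv2,c2)
    d1=d1[0];d2=d2[0]
    s=np.linalg.lstsq(np.c_[d1,-d2],o2-o1,rcond=None)[0]
    a=o1+s[0]*d1;b=o2+s[1]*d2
    return (a+b)/2,np.linalg.norm(a-b)
def pts(c,d):
    h,w=d.shape; u,v=np.meshgrid(np.arange(w),np.arange(h))
    n=und(np.c_[u.ravel(),v.ravel()],c); z=d.reshape(-1,1)
    return ((np.c_[n,np.ones(len(n))]*z-c['t'])@c['R']).reshape(h,w,3)
def load(n): return cv2.imread(f'pics/{n}.png')[...,::-1],np.load(f'pics/{n}d.npy'),dict(np.load(f'pics/{n}c.npz'))
E
python3 - <<'E'
from h import *
np.set_printoptions(precision=4,suppress=True)
for n in ['scene0','side0']:
    im,d,c=load(n); print(n,-c['R'].T@c['t'])
    P=pts(c,d)
    r=(im[...,0]>150)&(im[...,1]<60)&(im[...,2]<60)
    k,l,st,cen=cv2.connectedComponentsWithStats(r.astype(np.uint8))
    for i in range(1,k):
        if st[i,4]>15: 
            m=(l==i)&(d>0); print(st[i],cen[i],np.median(P[m],0),P[m].min(0),P[m].max(0))
for n,b in [('scene0',(240,150,340,300)),('side0',(262,150,340,300))]:
    im=load(n)[0]; x0,y0,x1,y1=b
    cr=im[y0:y1,x0:x1]; cv2.imwrite(f'pics/{n}crop.png',cv2.resize(cr,None,fx=4 if n=='scene0' else 4,fy=4,interpolation=cv2.INTER_CUBIC)[...,::-1])
E
```

```text
scene0 [0.1292 0.4968 0.5247]
[359 150  23  10  34] [369.3235 154.4412] [ 0.4863 -0.6448  0.0059] [ 0.447  -0.6625  0.0022] [ 0.5196 -0.6292  0.0096]
[300 173  11   6  48] [305.4167 175.8125] [ 0.4757 -0.2296  0.1277] [ 0.4684 -0.2402  0.1247] [ 0.49   -0.2222  0.1324]
[227 228   5   5  17] [229.2941 230.1765] [ 0.5582 -0.083   0.0669] [ 0.5546 -0.0875  0.0635] [ 0.5618 -0.0787  0.0703]
side0 [0.363  0.6027 0.501 ]
[313 155  19   5  36] [320.8889 157.3333] [ 0.4981 -0.6487  0.0028] [ 0.4663 -0.6635 -0.0027] [ 0.5222 -0.6342  0.0053]
[298 162  14  19 166] [304.6506 171.8072] [ 0.483  -0.2285  0.1357] [ 0.4707 -0.2411  0.122 ] [ 0.4964 -0.2195  0.1564]
[248 236   6   7  28] [250.2857 239.0357] [ 0.5588 -0.0814  0.0621] [ 0.5539 -0.0856  0.0569] [ 0.562  -0.0769  0.0683]
```

View pics/scene0crop.png

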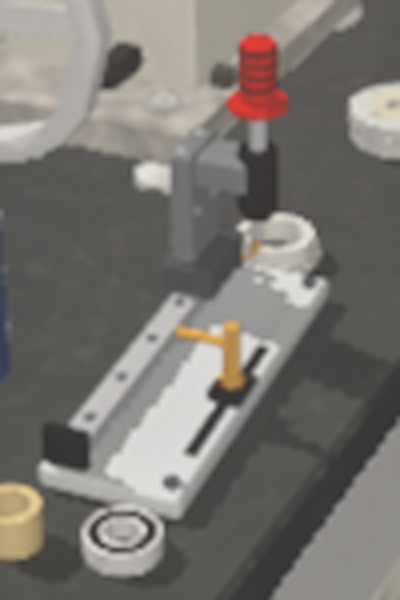

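View pics/side0crop.png

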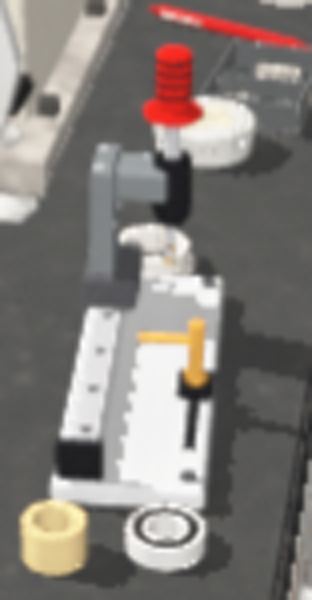

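```bash
python3 - <<'E'
from h import *
np.set_printoptions(precision=4,suppress=True)
S=load('scene0');D=load('side0')
o=np.array
sc={'nl':(250.5,267.5),'nr':(284.5,275),'fr':(321,220.5)}
for k,v in sc.items(): print(k,plane(v,S[2],.012))
a=lambda x,y:(262+x/4,150+y/4)
for k,v in {'nl':a(52,480),'nr':a(207,484),'fr':a(222,279)}.items(): print('side',k,plane(v,D[2],.012))
b=lambda x,y:(240+x/4,150+y/4)
print('post top',tri(b(232,324),S[2],a(197,322),D[2]))
print('knob top',tri(b(259,40),S[2],a(174,49),D[2]))
print('collar',tri(b(258,103),S[2],a(172,111),D[2]))
print('pin end',tri(b(178,332),S[2],a(138,337),D[2]))
for im,d,c in (S,D):
    P=pts(c,d).reshape(-1,3); P=P[d.ravel()>0]
    for zl in (.03,.1,.17,.25):
      m=(P[:,2]>zl)&(P[:,1]>-.4)&(P[:,1]<.1)&(P[:,0]>.3)
      for y in np.arange(-.4,.1,.1):
        q=P[m&(P[:,1]>y)&(P[:,1]<y+.1)&((P[:,0]>.54)|(P[:,0]<.43))]
        if len(q): print(zl,round(y,1),'xmin',q[:,0].min(),len(q))
E
```

```text
nl [[ 0.5066 -0.0663  0.012 ]]
nr [[ 0.4422 -0.0745  0.012 ]]
fr [[ 0.459  -0.2678  0.012 ]]
side nl [[ 0.5102 -0.065   0.012 ]]
side nr [[ 0.441  -0.0747  0.012 ]]
side fr [[ 0.4583 -0.2627  0.012 ]]
post top (array([ 0.4589, -0.1614,  0.0461]), np.float64(0.003269612957413826))
knob top (array([ 0.484 , -0.2419,  0.1531]), np.float64(0.002387483976027403))
collar (array([ 0.4845, -0.242 ,  0.1195]), np.float64(0.0027252908835025567))
pin end (array([ 0.4875, -0.1613,  0.034 ]), np.float64(0.0023309365016477815))
0.03 -0.4 xmin 0.5681007015565023 9558
0.03 -0.3 xmin 0.5565735164231583 5328
0.03 -0.2 xmin 0.55982136469997 8849
0.03 -0.1 xmin 0.5480436212083472 12351
0.03 -0.0 xmin 0.550427765319042 21434
0.1 -0.4 xmin 0.5893633242798991 7921
0.1 -0.3 xmin 0.5565735164231583 5164
0.1 -0.2 xmin 0.5612977069600076 8105
0.1 -0.1 xmin 0.5602334668090895 10347
0.1 -0.0 xmin 0.5641143182741273 16856
0.17 -0.4 xmin 0.5909840371972268 6396
0.17 -0.3 xmin 0.5606039617366609 4522
0.17 -0.2 xmin 0.5952581318648589 6631
0.17 -0.1 xmin 0.596407669245276 7844
0.17 -0.0 xmin 0.6016529594092814 11429
[... 265 characters left out ...]
7 3662
0.03 -0.2 xmin 0.5627056703743162 2652
0.03 -0.1 xmin 0.5515734657841047 7713
0.03 -0.0 xmin 0.5522141017025801 16545
0.1 -0.4 xmin 0.5925965281879937 3487
0.1 -0.3 xmin 0.558163921773917 3499
0.1 -0.2 xmin 0.5631284809850273 2474
0.1 -0.1 xmin 0.5622702539545114 7087
0.1 -0.0 xmin 0.566116092698158 12914
0.17 -0.4 xmin 0.5942149036453386 2791
0.17 -0.3 xmin 0.5640517795839232 2504
0.17 -0.2 xmin 0.5973792172866921 1934
0.17 -0.1 xmin 0.599162042762093 5746
0.17 -0.0 xmin 0.6010659758182894 8698
0.25 -0.4 xmin 0.6728667329110178 587
0.25 -0.3 xmin 1.1426595742801826 1126
0.25 -0.2 xmin 0.6262745614242055 1088
0.25 -0.1 xmin 0.627318341194902 4297
0.25 -0.0 xmin 0.6298768350465389 4304
```

>>> play_rows(
  rows=[
    [[-0.58, 0.62, -0.18], [0, 0, -0.32], 1],
    [[-0.58, 0.62, -0.18], [0, 0, -0.32], 1],
    [[-0.58, 0.62, -0.18], [0, 0, -0.32], 1],
    [[-0.58, 0.62, -0.18], [0, 0, -0.32], 1],
    [[-0.58, 0.62, -0.18], [0, 0, -0.32], 1],
    [[-0.58, 0.62, -0.18], [0, 0, -0.32], 1],
    [[-0.58, 0.62, -0.18], [0, 0, -0.32], 1],
    [[-0.58, 0.62, -0.18], [0, 0, -0.32], 1],
    [[-0.58, 0.62, -0.18], [0, 0, -0.32], 1],
    [[-0.58, 0.62, -0.18], [0, 0, -0.32], 1],
  ],
)

```text
clock: 1.15
position: [0.384, 0.247, 0.3013]
ee_rot: [2.122, 2.314, 0.003]
force: [-0.6, 0.7, -0.1]
width: 1.002
```

```bash
python3 - <<'E'
from cell import arm
s=arm.observe(); print(s['joints'],s['position'],s['ee_rot'],s['clock'])
from scipy.spatial.transform import Rotation as R
print(R.from_rotvec(s['ee_rot']).as_matrix().round(3))
E
```

```text
[-0.84739554  0.07837668  0.17136637  1.82698854 -0.0127001   1.23553508
  0.98471575] [0.38396762 0.2470207  0.30133807] [2.12243817 2.31401053 0.00256445] 1.15
[[-0.086  0.996  0.002]
 [ 0.996  0.086  0.   ]
 [-0.     0.002 -1.   ]]
```

>>> play_rows(
  rows=[
    [[-0.87, 0, 0], [0, 0, -0.01], 1],
    [[-0.87, 0, 0], [0, 0, -0.01], 1],
    [[-0.87, 0, 0], [0, 0, -0.01], 1],
    [[-0.87, 0, 0], [0, 0, -0.01], 1],
    [[-0.87, 0, 0], [0, 0, -0.01], 1],
    [[-0.87, 0, 0], [0, 0, -0.01], 1],
    [[-0.87, 0, 0], [0, 0, -0.01], 1],
    [[-0.87, 0, 0], [0, 0, -0.01], 1],
    [[-0.87, 0, 0], [0, 0, -0.01], 1],
    [[-0.87, 0, 0], [0, 0, -0.01], 1],
  ],
)

```text
clock: 2.15
position: [0.4215, -0.1859, 0.3002]
ee_rot: [2.109, 2.327, -0.002]
force: [1.3, 0.3, -0.4]
width: 1.0
```

```bash
cat > snap.py <<'E'
import sys,numpy as np,cv2
from cell import arm,eyes
from scipy.spatial.transform import Rotation as R
np.set_printoptions(precision=4,suppress=True)
def snap(n,tag):
    c=eyes.get_calibration(n); im,d=eyes.get_image(n)
    cv2.imwrite(f"pics/{tag}.png",im[...,::-1]); np.save(f"pics/{tag}d.npy",d); np.savez(f"pics/{tag}c.npz",**{k:np.array(v) for k,v in c.items()})
    return im,d,c
def state():
    s=arm.observe(); print('clk',s['clock'],'J',s['joints'],'P',s['position'],'F',s['force'],'w',s['width']); print(R.from_rotvec(s['ee_rot']).as_matrix()); return s
E
python3 - <<'E'
from snap import *
state(); snap('wrist','wrist1')
E
```

```text
clk 2.15 J [-0.3248  0.0768  0.6859  1.8494 -0.0496  1.2321  2.0453] P [ 0.4215 -0.1859  0.3002] F [ 1.2707  0.3255 -0.412 ] w 0.999787925099404
[[-0.0982  0.9952  0.0002]
 [ 0.9952  0.0982 -0.002 ]
 [-0.002   0.     -1.    ]]
```

View pics/wrist1.png

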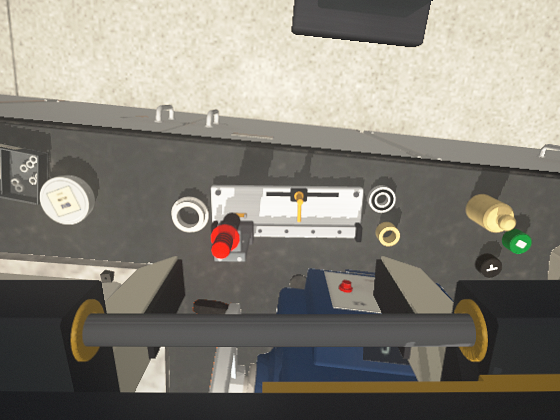

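```bash
python3 - <<'E'
from h import *
im,d,c=load('wrist1')
cv2.imwrite('pics/w1crop.png',cv2.resize(im[175:275,200:400],None,fx=4,fy=4,interpolation=cv2.INTER_CUBIC)[...,::-1])
E
```

```text
(no output)
```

View pics/w1crop.png

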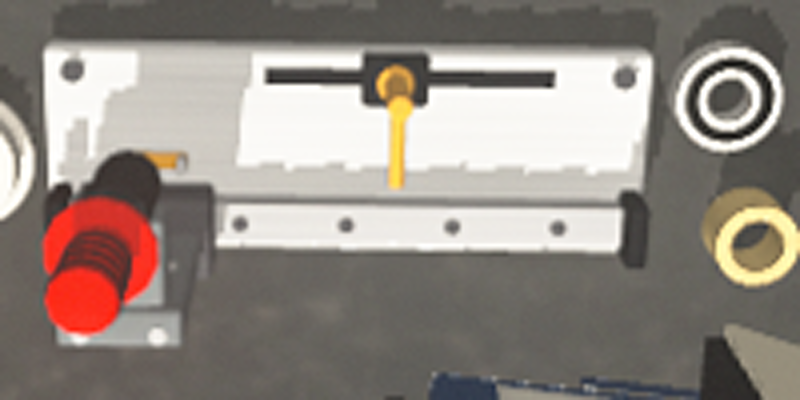

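```bash
python3 - <<'E'
from h import *
np.set_printoptions(precision=4,suppress=True)
im,d,c=load('wrist1')
a=lambda x,y:(200+(x+.5)/4-.5,175+(y+.5)/4-.5)
UL=plane(a(44,46),c,.012)[0];UR=plane(a(653,52),c,.012)[0]
s1=plane(a(265,76),c,.012)[0];s2=plane(a(556,79),c,.012)[0]
yh=(UR-UL)[:2];print('len',np.linalg.norm(yh)); 
ys=(s2-s1)[:2];print('slot len',np.linalg.norm(ys),np.degrees(np.arctan2(-yh[0],yh[1])),np.degrees(np.arctan2(-ys[0],ys[1])))
yh=yh/np.linalg.norm(yh); xh=np.array([yh[1],-yh[0]])
o1=(s1+s2)[:2]/2+.026*xh-.020*yh
o2=(UL+UR)[:2]/2+.035*xh
print('origin',o1,o2)
o=o1
J=lambda P:np.array([(P[:2]-o)@xh,(P[:2]-o)@yh])*1e3
for n,p,z in [('pin end',(397,187),.0425),('pin root',(403,112),.0425),('posttop',(398,84),.05),('knobtop',(82,300),.157),('collar',(101,245),.126),('foot',(396,79),.018)]:
    P=plane(a(*p),c,z)[0]; print(n,P,J(P))
t=lambda x,y:o+x*xh+y*yh
print('probe0',t(-.008,-.07))
# red mask
r=(im[...,0]>150)&(im[...,1]<70)&(im[...,2]<70); r[270:]=0
P=pts(c,d); m=r&(d>0); Q=P[m]; 
top=Q[Q[:,2]>.152]; print('top depth',len(top),top.mean(0),Q[:,2].max(), J(top.mean(0)))
E
```

```text
len 0.197842134292582
slot len 0.09507667688525463 5.089304189615326 5.064459327514767
origin [ 0.4855 -0.1689] [ 0.4852 -0.1693]
pin end [ 0.4855 -0.154   0.0425] [ 1.33   14.7543]
pin root [ 0.4611 -0.155   0.0425] [-23.0714  15.9558]
posttop [ 0.4505 -0.1582  0.05  ] [-33.9728  13.7474]
knobtop [ 0.4821 -0.235   0.157 ] [ -9.3109 -65.5637]
collar [ 0.4803 -0.235   0.126 ] [-11.0842 -65.4224]
foot [ 0.4573 -0.1564  0.018 ] [-27.0324  14.9185]
probe0 [ 0.4838 -0.2393]
top depth 234 [ 0.482  -0.2349  0.157 ] 0.15867426572099005 [ -9.3704 -65.5124]
```

>>> play_rows(
  rows=[
    [[-0.11, 0.05, 0.08], [0, 0, 0.01], 0.4],
    [[-0.11, 0.05, 0.08], [0, 0, 0.01], 0.4],
    [[-0.11, 0.05, 0.08], [0, 0, 0.01], 0.4],
    [[-0.11, 0.05, 0.08], [0, 0, 0.01], 0.4],
  ],
)

```text
clock: 2.6
position: [0.4525, -0.2322, 0.2597]
ee_rot: [-2.112, -2.323, 0.001]
force: [0.5, 0.5, 0.0]
width: 0.719
```

```bash
python3 - <<'E'
from snap import *
from h import *
s=state(); im,d,c=snap('wrist','wrist2')
r=(im[...,0]>150)&(im[...,1]<70)&(im[...,2]<70); r[300:]=0
P=pts(c,d); m=r&(d>0)&(P[...,1]<-.15); Q=P[m]
top=m&(P[...,2]>.154)
k,l,st,cen=cv2.connectedComponentsWithStats(top.astype(np.uint8)); i=1+st[1:,4].argmax(); print(st[i],cen[i])
T=P[l==i]; print('top',T.mean(0),T.min(0),T.max(0))
(u,v),rad=cv2.minEnclosingCircle(np.argwhere(l==i)[:,::-1].astype(np.float32)); print(u,v,rad,plane((u,v),c,.157))
E
```

```text
clk 2.6 J [-0.2173  0.226   0.7272  1.818  -0.163   1.1604  2.229 ] P [ 0.4525 -0.2322  0.2597] F [0.4966 0.4653 0.0428] w 0.719417155943243
[[-0.0951  0.9955 -0.0017]
 [ 0.9955  0.0951  0.0008]
 [ 0.001  -0.0016 -1.    ]]
[260 231  21  19 312] [270.2308 240.0288]
top [ 0.482  -0.2354  0.1571] [ 0.4741 -0.2438  0.1552] [ 0.4903 -0.2273  0.1588]
270.0806579589844 239.8225860595703 10.313212394714355 [[ 0.4818 -0.2355  0.157 ]]
```

View pics/wrist2.png

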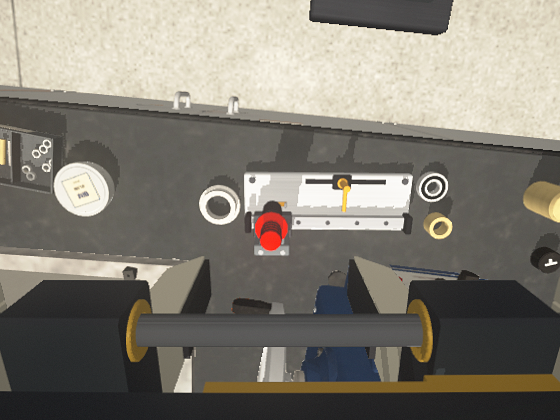

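>>> play_rows(
  rows=[
    [[-0.012, 0.059, 0.06], [0, 0, 0.006], 0.15],
    [[-0.012, 0.059, 0.06], [0, 0, 0.006], 0.15],
    [[-0.012, 0.059, 0.1], [0, 0, 0.006], 0.15],
    [[-0.012, 0.059, 0.15], [0, 0, 0.006], 0.15],
    [[-0.012, 0.059, 0.2], [0, 0, 0.006], 0.15],
    [[-0.012, 0.059, 0.23], [0, 0, 0.006], 0.15],
    [[-0.012, 0.059, 0.245], [0, 0, 0.006], 0.15],
    [[-0.012, 0.059, 0.245], [0, 0, 0.006], 0.15],
  ],
)

```text
clock: 3.45
position: [0.4822, -0.2359, 0.1378]
ee_rot: [-2.12, -2.317, -0.001]
force: [-0.3, 0.3, -0.0]
width: 0.577
```

```bash
python3 - <<'E'
from snap import *
s=state(); im,d,c=snap('wrist','wrist3'); im,d,c=snap('side','side3')
cv2.imwrite('pics/side3c.png',cv2.resize(im[100:300,240:360],None,fx=3,fy=3,interpolation=cv2.INTER_CUBIC)[...,::-1])
E
```

```text
clk 3.45 J [-0.1303  0.4169  0.6617  1.9173 -0.3203  0.9144  2.3482] P [ 0.4822 -0.2359  0.1378] F [-0.2802  0.3238 -0.0354] w 0.5765887325296344
[[-0.0889  0.996  -0.0004]
 [ 0.996   0.0889  0.0009]
 [ 0.001  -0.0004 -1.    ]]
```

View pics/wrist3.png

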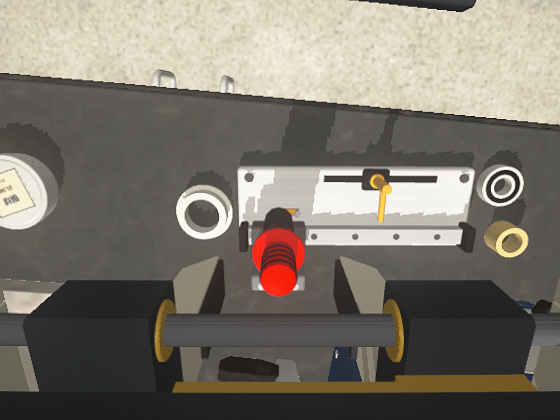

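View pics/side3c.png

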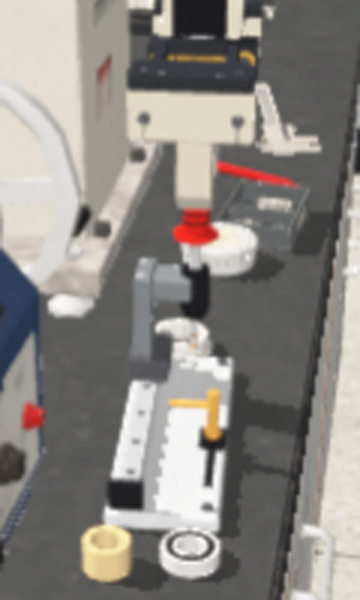

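>>> play_rows(
  newtons=15,
  rows=[
    [[0, 0, 0.003], [0, 0, 0], -0.3],
    [[0, 0, 0.003], [0, 0, 0], -0.6],
    [[0, 0, 0.003], [0, 0, 0], -0.8],
    [[0, 0, 0.003], [0, 0, 0], -1],
    [[0, 0, 0.003], [0, 0, 0], -1],
    [[0, 0, 0.003], [0, 0, 0], -1],
  ],
)

```text
clock: 4.15
position: [0.4825, -0.2369, 0.1363]
ee_rot: [-2.122, -2.317, -0.0]
force: [-0.0, 1.1, 1.8]
width: 0.175
```

```bash
python3 - <<'E'
from snap import *
s=state()
E
```

```text
clk 4.15 J [-0.1283  0.4198  0.6614  1.9181 -0.3226  0.9107  2.3506] P [ 0.4825 -0.2369  0.1363] F [-0.028   1.1204  1.8306] w 0.17455303034150063
[[-0.0879  0.9961  0.0001]
 [ 0.9961  0.0879  0.0001]
 [ 0.0001  0.0001 -1.    ]]
```

>>> play_rows(
  newtons=20,
  rows=[
    [[0, 0, 0.01], [0, 0, 0], -1],
    [[0, 0, 0.02], [0, 0, 0], -1],
    [[0, 0, 0.03], [0, 0, 0], -1],
    [[0, 0, 0.039], [0, 0, 0], -1],
    [[0, 0, 0.039], [0, 0, 0], -1],
    [[0, 0, 0.039], [0, 0, 0], -1],
  ],
)

```text
clock: 4.75
position: [0.4825, -0.237, 0.1166]
ee_rot: [-2.122, -2.317, 0.0]
force: [-1.3, 0.8, 5.2]
width: 0.174
```

```bash
python3 - <<'E'
from snap import *
from h import *
s=state(); im,d,c=snap('side','side4')
cv2.imwrite('pics/side4c.png',cv2.resize(im[130:300,250:350],None,fx=4,fy=4,interpolation=cv2.INTER_CUBIC)[:600,:,::-1])
im,d,c=snap('wrist','wrist4'); 
cv2.imwrite('pics/w4c.png',cv2.resize(im[150:300,220:420],None,fx=4,fy=4,interpolation=cv2.INTER_CUBIC)[...,::-1])
E
```

```text
clk 4.75 J [-0.1128  0.4457  0.6449  1.938  -0.3461  0.8692  2.3707] P [ 0.4825 -0.237   0.1166] F [-1.2815  0.7933  5.2394] w 0.17427300707260035
[[-0.0877  0.9961 -0.    ]
 [ 0.9961  0.0877  0.    ]
 [ 0.     -0.     -1.    ]]
```

View pics/side4c.png

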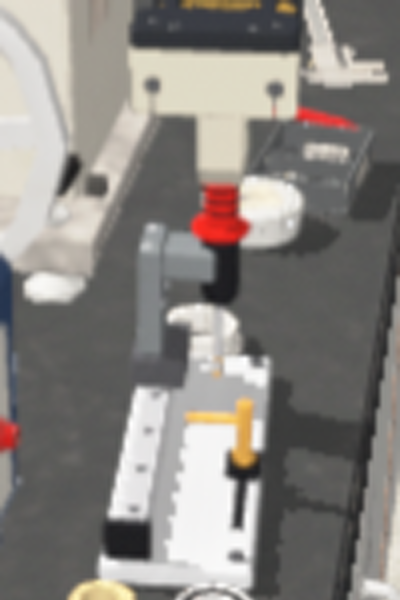

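View pics/w4c.png

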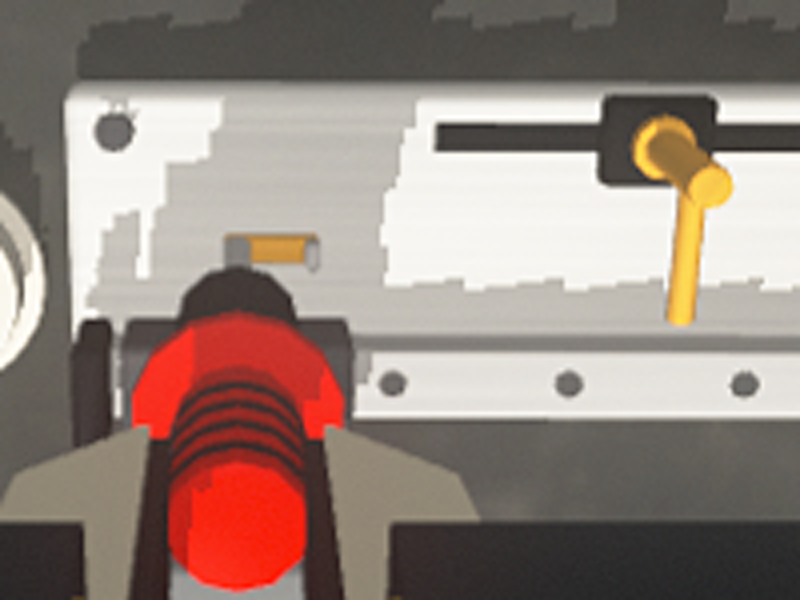

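```bash
python3 - <<'E'
from h import *
np.set_printoptions(precision=4,suppress=True)
im,d,c=load('wrist4'); P=pts(c,d)
f=lambda x,y:(220+(x+.5)/4-.5,150+(y+.5)/4-.5)
def at(x,y):
    u,v=map(lambda q:int(round(q)),f(x,y)); return P[v-1:v+2,u-1:u+2].reshape(-1,3).mean(0)
for n,p in dict(collarL=(160,380),collarR=(320,370),collarfront=(215,335),top=(237,520),lip=(313,250),tongue=(280,249),tongueL=(255,249)).items(): print(n,at(*p))
th=np.radians(5.08);yh=np.array([-np.sin(th),np.cos(th)]);xh=np.array([yh[1],-yh[0]])
o=np.array([.4854,-.1691])
s1=plane(f(114,131),c,.012)[0]
J=lambda Q:np.array([(Q[:2]-o)@xh,(Q[:2]-o)@yh])*1e3
for n,p,z in [('pin end',(681,322),.040),('pin root',(690,205),.040),('posttop',(711,184),.05),('lip',(313,238),.034),('liplow',(313,268),.034),('tongue L',(247,249),.030),('knobtop',(237,525),.137),('corner',(67,92),.012)]:
    Q=plane(f(*p),c,z)[0]; print(n,Q,J(Q))
im,d,c=load('side4');P=pts(c,d)
r=(im[...,0]>150)&(im[...,1]<60)&(im[...,2]<60)&(P[...,1]<-.18)&(P[...,1]>-.3)&(d>0)&(P[...,0]<.52)
Q=P[r];print(len(Q),Q.min(0),Q.max(0))
E
```

```text
collarL [ 0.478  -0.2469  0.1068]
collarR [ 0.4746 -0.2253  0.1062]
collarfront [ 0.4704 -0.2404  0.1068]
top [ 0.4817 -0.2362  0.1378]
lip [ 0.48   -0.2222  0.0342]
tongue [ 0.4819 -0.2279  0.0299]
tongueL [ 0.4819 -0.2331  0.0313]
pin end [ 0.4862 -0.1541  0.04  ] [ 2.1104 14.825 ]
pin root [ 0.464  -0.1566  0.04  ] [-20.1769  14.3864]
posttop [ 0.4575 -0.1571  0.05  ] [-26.7539  14.4142]
lip [ 0.4779 -0.2225  0.034 ] [-12.2031 -52.5641]
liplow [ 0.4837 -0.2219  0.034 ] [ -6.3885 -52.4763]
tongue L [ 0.4823 -0.2343  0.03  ] [ -8.8197 -64.6734]
knobtop [ 0.4826 -0.2362  0.137 ] [ -8.7132 -66.581 ]
corner [ 0.4593 -0.2712  0.012 ] [-35.0208 -99.429 ]
119 [ 0.4704 -0.2386  0.0974] [ 0.4965 -0.2194  0.1269]
```

>>> play_rows(
  rows=[
    [[0.01, 0, 0], [0, 0, 0], -1],
    [[0.024, 0, 0], [0, 0, 0], -1],
    [[0.038, 0, 0], [0, 0, 0], -1],
    [[0.052, 0, 0], [0, 0, 0], -1],
    [[0.066, 0, 0], [0, 0, 0], -1],
    [[0.08, 0, 0], [0, 0, 0], -1],
    [[0.094, 0, 0], [0, 0, 0], -1],
    [[0.106, 0, 0], [0, 0, 0], -1],
    [[0.11, 0, 0], [0, 0, 0], -1],
    [[0.11, 0, 0], [0, 0, 0], -1],
  ],
)

```text
clock: 5.85
position: [0.4779, -0.1821, 0.1169]
ee_rot: [2.121, 2.317, 0.0]
force: [-0.1, 1.5, 5.3]
width: 0.177
```

```bash
python3 - <<'E'
from snap import *
from h import *
s=state(); im,d,c=snap('side','side5')
cv2.imwrite('pics/side5c.png',cv2.resize(im[150:300,250:350],None,fx=4,fy=4,interpolation=cv2.INTER_CUBIC)[:600,:,::-1])
im,d,c=snap('wrist','wrist5'); 
cv2.imwrite('pics/w5c.png',cv2.resize(im[150:300,200:400],None,fx=4,fy=4,interpolation=cv2.INTER_CUBIC)[...,::-1])
E
```

```text
clk 5.85 J [-0.2297  0.4037  0.6528  2.0001 -0.3261  0.8407  2.2638] P [ 0.4779 -0.1821  0.1169] F [-0.1344  1.4992  5.2623] w 0.17651245905910343
[[-0.0881  0.9961  0.0006]
 [ 0.9961  0.0881 -0.0002]
 [-0.0002  0.0005 -1.    ]]
```

View pics/side5c.png

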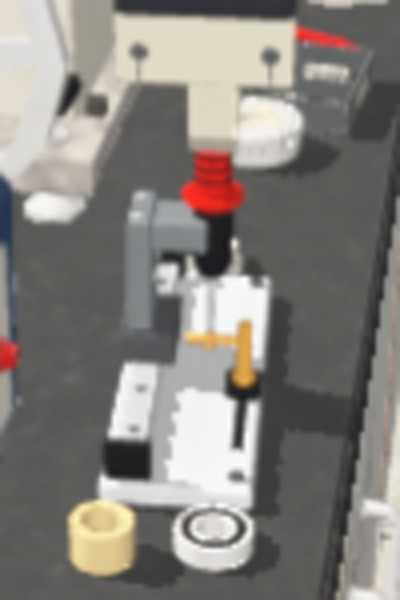

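View pics/w5c.png

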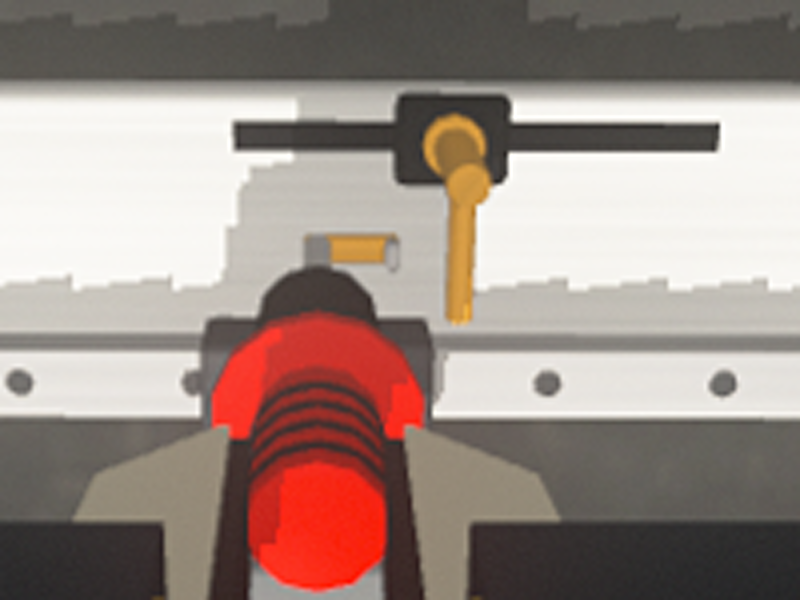

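```bash
python3 - <<'E'
from h import *
np.set_printoptions(precision=4,suppress=True)
im,d,c=load('wrist5')
f=lambda x,y:(200+(x+.5)/4-.5,150+(y+.5)/4-.5)
th=np.radians(5.08);yh=np.array([-np.sin(th),np.cos(th)]);xh=np.array([yh[1],-yh[0]])
o=np.array([.4854,-.1691])
J=lambda Q:np.array([(Q[:2]-o)@xh,(Q[:2]-o)@yh])*1e3
for n,p,z in [('stemfront',(329,249),.031),('lip front',(399,245),.034),('pin L',(450,250),.04),('pin R',(474,250),.04),('pinL2',(447,315),.04),('knobtop',(318,525),.1375)]:
    Q=plane(f(*p),c,z)[0]; print(n,Q,J(Q))
E
```

```text
stemfront [ 0.4774 -0.179   0.031 ] [-8.8626 -9.1745]
lip front [ 0.4745 -0.1663  0.034 ] [-10.5835   3.702 ]
pin L [ 0.4728 -0.1576  0.04  ] [-11.5242  12.5591]
pin R [ 0.4724 -0.1533  0.04  ] [-11.5218  16.8868]
pinL2 [ 0.4853 -0.1567  0.04  ] [ 0.9517 12.3517]
knobtop [ 0.4777 -0.1812  0.1375] [ -8.7133 -11.3259]
```

>>> play_rows(
  rows=[
    [[0.004, 0, 0], [0, 0, 0], -1],
    [[0.01, 0, 0], [0, 0, 0], -1],
    [[0.016, 0, 0], [0, 0, 0], -1],
    [[0.022, 0, 0], [0, 0, 0], -1],
    [[0.028, 0, 0], [0, 0, 0], -1],
    [[0.032, 0, 0], [0, 0, 0], -1],
    [[0.034, 0, 0], [0, 0, 0], -1],
  ],
)

```text
clock: 6.65
position: [0.4765, -0.1658, 0.1169]
ee_rot: [2.121, 2.316, -0.0]
force: [0.2, -0.6, 4.7]
width: 0.172
```

```bash
python3 - <<'E'
from snap import *
from h import *
s=state()
im,d,c=snap('wrist','wrist6'); 
cv2.imwrite('pics/w6c.png',cv2.resize(im[150:300,200:400],None,fx=4,fy=4,interpolation=cv2.INTER_CUBIC)[...,::-1])
print(arm.observe()['force'])
E
```

```text
clk 6.65 J [-0.2662  0.3923  0.655   2.0166 -0.3196  0.8328  2.2284] P [ 0.4765 -0.1658  0.1169] F [ 0.2013 -0.6165  4.6689] w 0.1715358108763728
[[-0.0876  0.9962  0.0009]
 [ 0.9962  0.0876 -0.0008]
 [-0.0009  0.0008 -1.    ]]
[-0.5548 -1.2223  6.2331]
```

View pics/w6c.png

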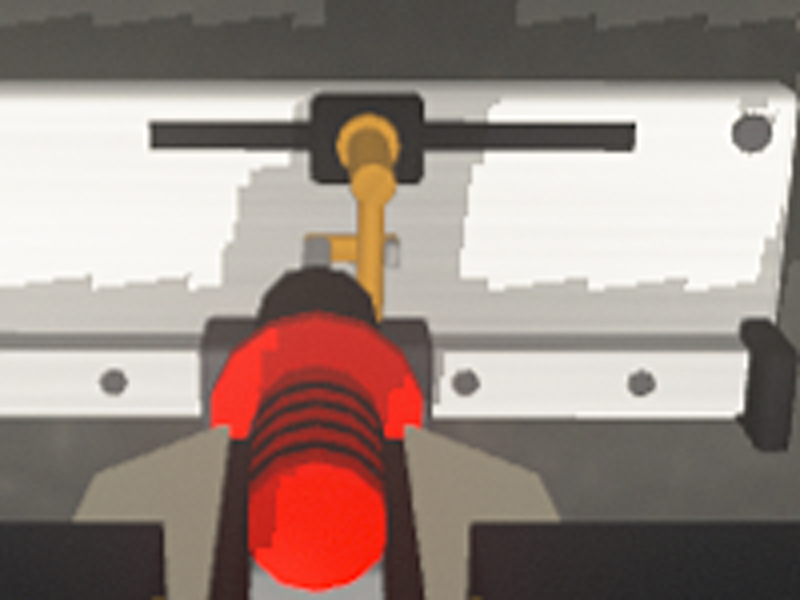

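>>> play_rows(
  rows=[
    [[0.001, 0, 0], [0, 0, 0], -1],
    [[0.002, 0, 0], [0, 0, 0], -1],
    [[0.003, 0, 0], [0, 0, 0], -1],
    [[0.004, 0, 0], [0, 0, 0], -1],
    [[0.005, 0, 0], [0, 0, 0], -1],
    [[0.006, 0, 0], [0, 0, 0], -1],
  ],
)

```text
clock: 7.3
position: [0.4762, -0.163, 0.1169]
ee_rot: [2.121, 2.315, -0.0]
force: [-0.5, -1.7, 6.3]
width: 0.174
```

>>> play_rows(
  rows=[
    [[0.001, 0, 0], [0, 0, 0], -1],
  ],
)

```text
clock: 7.4
position: [0.4762, -0.1625, 0.1169]
ee_rot: [2.121, 2.315, 0.0]
force: [-0.0, -1.1, 6.2]
width: 0.175
```

>>> play_rows(
  rows=[
    [[0.001, 0, 0], [0, 0, 0], -1],
  ],
)

```text
clock: 7.5
position: [0.4761, -0.162, 0.1169]
ee_rot: [2.121, 2.315, -0.0]
force: [-0.9, -2.1, 5.7]
width: 0.173
```

>>> play_rows(
  rows=[
    [[0.001, 0, 0], [0, 0, 0], -1],
  ],
)

```text
clock: 7.6
position: [0.4761, -0.1615, 0.1169]
ee_rot: [2.121, 2.315, -0.0]
force: [0.1, -1.3, 5.3]
width: 0.176
```

>>> play_rows(
  rows=[
    [[0.0006, 0, 0], [0, 0, 0], -1],
  ],
)

```text
clock: 7.7
position: [0.4761, -0.1612, 0.1169]
ee_rot: [2.121, 2.316, -0.0]
force: [-0.9, -1.7, 4.7]
width: 0.175
```

>>> play_rows(
  rows=[
    [[0.0006, 0, 0], [0, 0, 0], -1],
  ],
)

```text
clock: 7.8
position: [0.4761, -0.161, 0.117]
ee_rot: [2.121, 2.315, -0.0]
force: [-1.2, -3.0, 4.6]
width: 0.174
```

```bash
python3 - <<'E'
from snap import *
from h import *
s=state()
im,d,c=snap('wrist','wrist7'); 
cv2.imwrite('pics/w7c.png',cv2.resize(im[190:240,250:330],None,fx=8,fy=8,interpolation=cv2.INTER_CUBIC)[...,::-1])
print(arm.observe()['force'])
E
```

```text
clk 7.8 J [-0.277   0.389   0.6556  2.0212 -0.3177  0.8305  2.2177] P [ 0.4761 -0.161   0.117 ] F [-1.249  -2.9581  4.5869] w 0.17395147549717777
[[-0.0873  0.9962  0.001 ]
 [ 0.9962  0.0873 -0.001 ]
 [-0.0011  0.0009 -1.    ]]
[-0.9808 -2.7683  5.5307]
```

View pics/w7c.png

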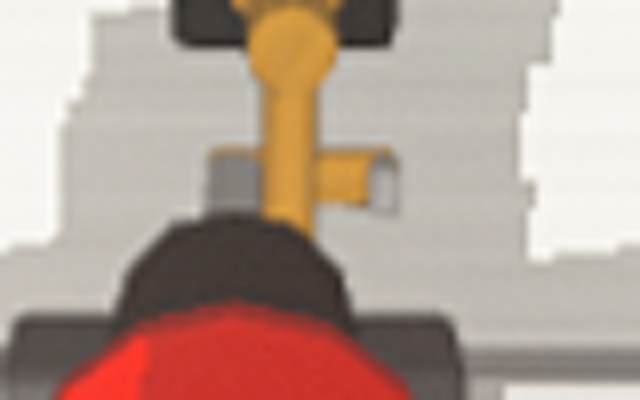

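>>> play_rows(
  rows=[
    [[0.0006, 0, 0], [0, 0, 0], -1],
  ],
)

```text
clock: 7.95
position: [0.476, -0.1608, 0.117]
ee_rot: [2.121, 2.315, -0.0]
force: [-0.8, -2.3, 5.1]
width: 0.178
```

>>> play_rows(
  rows=[
    [[0, 0, 0], [0, 0, 0], -1],
    [[0, 0, 0], [0, 0, 0], -1],
  ],
)

```text
clock: 8.15
position: [0.4761, -0.1609, 0.117]
ee_rot: [2.121, 2.315, -0.0]
force: [-1.2, -1.7, 5.5]
width: 0.173
```

>>> play_rows(
  rows=[
    [[0.0006, 0, 0], [0, 0, 0], -1],
    [[0.0006, 0, 0], [0, 0, 0], -1],
  ],
)

```text
clock: 8.35
position: [0.476, -0.1607, 0.117]
ee_rot: [2.121, 2.315, -0.0]
force: [-0.7, -2.6, 4.9]
width: 0.176
```

>>> play_rows(
  rows=[
    [[0.0006, 0, 0], [0, 0, 0], -1],
    [[0.0006, 0, 0], [0, 0, 0], -1],
  ],
)

```text
clock: 8.55
position: [0.476, -0.1605, 0.117]
ee_rot: [2.121, 2.315, -0.001]
force: [-0.2, -3.7, 5.1]
width: 0.176
```

>>> play_rows(
  rows=[
    [[0.0004, 0, 0], [0, 0, 0], -1],
    [[0.0004, 0, 0], [0, 0, 0], -1],
  ],
)

```text
clock: 8.75
position: [0.476, -0.1603, 0.117]
ee_rot: [2.121, 2.315, -0.0]
force: [-0.4, -4.1, 5.4]
width: 0.176
```

>>> play_rows(
  rows=[
    [[0, 0, 0], [0, 0, 0], -1],
    [[0, 0, 0], [0, 0, 0], -1],
  ],
)

```text
clock: 8.95
position: [0.476, -0.1602, 0.117]
ee_rot: [2.121, 2.315, -0.0]
force: [0.7, -4.0, 4.9]
width: 0.173
```

>>> play_rows(
  rows=[
    [[0, 0, 0], [0, 0, 0], -1],
    [[0, 0, 0], [0, 0, 0], -1],
  ],
)

```text
clock: 9.15
position: [0.4759, -0.1603, 0.117]
ee_rot: [2.121, 2.315, -0.0]
force: [-0.2, -4.9, 5.0]
width: 0.17
```

```bash
python3 - <<'E'
from snap import *
from h import *
s=state()
im,d,c=snap('wrist','wrist8'); 
cv2.imwrite('pics/w8c.png',cv2.resize(im[190:240,250:330],None,fx=8,fy=8,interpolation=cv2.INTER_CUBIC)[...,::-1])
print(arm.observe()['force'])
E
```

```text
clk 9.15 J [-0.2792  0.3883  0.6561  2.0222 -0.317   0.8299  2.2153] P [ 0.4759 -0.1603  0.117 ] F [-0.2344 -4.9352  5.0425] w 0.17019204759225365
[[-0.087   0.9962  0.0011]
 [ 0.9962  0.087  -0.0015]
 [-0.0015  0.001  -1.    ]]
[-0.3727 -4.7788  4.1419]
```

View pics/w8c.png

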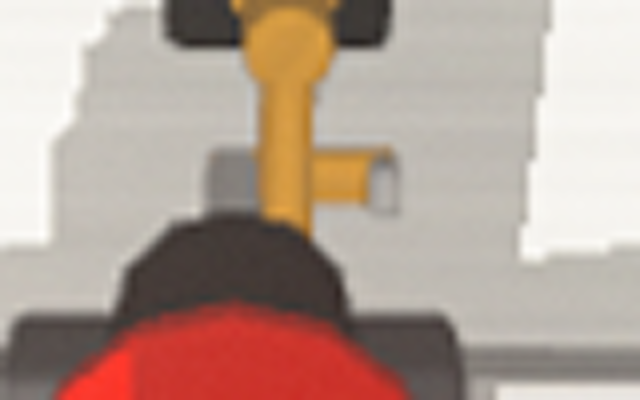

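>>> play_rows(
  rows=[
    [[0, 0, 0], [0, 0, 0], -1],
    [[0, 0, 0], [0, 0, 0], -1],
    [[0, 0, 0], [0, 0, 0], -1],
    [[0, 0, 0], [0, 0, 0], -1],
  ],
)

```text
clock: 9.6
position: [0.476, -0.1603, 0.117]
ee_rot: [2.121, 2.315, -0.001]
force: [-0.8, -4.3, 5.0]
width: 0.178
```

>>> play_rows(
  rows=[
    [[0, 0, -0.003], [0, 0, 0], -1],
    [[0, 0, -0.006], [0, 0, 0], -1],
    [[0, 0, -0.009], [0, 0, 0], -1],
    [[0, 0, -0.011], [0, 0, 0], -1],
    [[0, 0, -0.013], [0, 0, 0], -1],
    [[0, 0, -0.013], [0, 0, 0], -1],
  ],
)

```text
clock: 10.2
position: [0.4759, -0.1599, 0.1235]
ee_rot: [2.121, 2.315, -0.0]
force: [0.2, -4.3, 4.3]
width: 0.176
```

```bash
python3 - <<'E'
from snap import *
from h import *
s=state()
im,d,c=snap('wrist','wrist9'); 
cv2.imwrite('pics/w9c.png',cv2.resize(im[190:265,250:350],None,fx=8,fy=8,interpolation=cv2.INTER_CUBIC)[...,::-1])
print(arm.observe()['force'])
P=pts(c,d); print(P[226:232,272:285].reshape(-1,3).mean(0),P[230:240,285:290].reshape(-1,3).mean(0))
E
```

```text
clk 10.2 J [-0.2858  0.3786  0.662   2.0156 -0.3078  0.8447  2.207 ] P [ 0.4759 -0.1599  0.1235] F [ 0.2257 -4.3088  4.3101] w 0.1755027277625577
[[-0.0874  0.9962  0.0009]
 [ 0.9962  0.0874 -0.001 ]
 [-0.0011  0.0008 -1.    ]]
[ 1.2444 -6.1593  3.8783]
[ 0.461  -0.1609  0.1136] [ 0.4641 -0.1556  0.1134]
```

View pics/w9c.png

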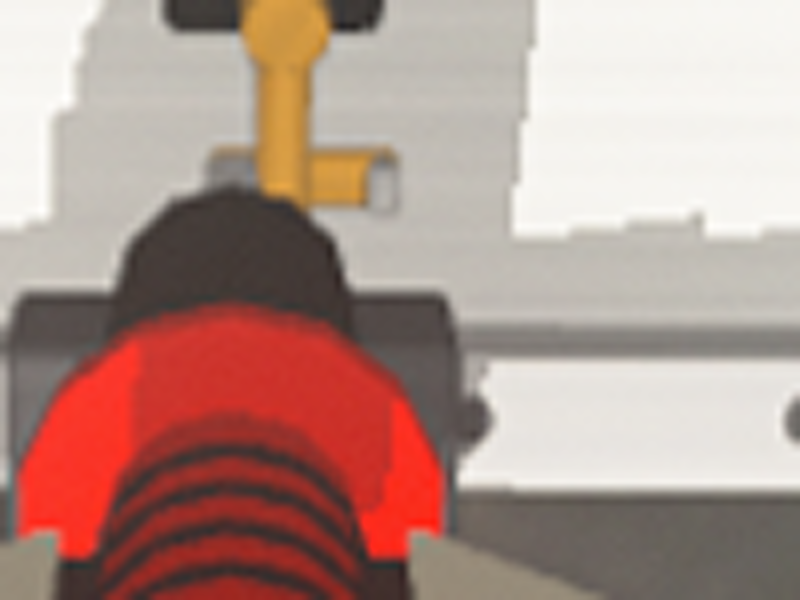

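>>> play_rows(
  rows=[
    [[-0.0006, 0, -0.001], [0, 0, 0], -1],
    [[-0.0006, 0, -0.001], [0, 0, 0], -1],
  ],
)

```text
clock: 10.45
position: [0.4759, -0.1598, 0.1239]
ee_rot: [2.121, 2.316, -0.0]
force: [1.1, -5.1, 3.2]
width: 0.173
```

>>> play_rows(
  rows=[
    [[0, 0, -0.0008], [0, 0, 0], -1],
    [[0, 0, -0.0008], [0, 0, 0], -1],
  ],
)

```text
clock: 10.65
position: [0.4758, -0.1598, 0.1243]
ee_rot: [2.121, 2.316, -0.0]
force: [0.5, -4.7, 2.1]
width: 0.176
```

>>> play_rows(
  rows=[
    [[0, 0, 0], [0, 0, 0], -0.4],
    [[0, 0, 0], [0, 0, 0], 0],
    [[0, 0, 0], [0, 0, 0], 0.1],
    [[0, 0, 0], [0, 0, 0], 0.1],
    [[0, 0, 0], [0, 0, 0], 0.1],
  ],
)

```text
clock: 11.15
position: [0.4754, -0.1589, 0.1239]
ee_rot: [-2.121, -2.317, 0.0]
force: [-0.2, 0.1, -0.4]
width: 0.534
```

>>> play_rows(
  rows=[
    [[0, 0, -0.05], [0, 0, 0], 0.1],
    [[0, 0, -0.1], [0, 0, 0], 0.1],
    [[0, 0, -0.15], [0, 0, 0], 0.1],
    [[0, -0.1, -0.25], [0, 0, 0], 0.1],
    [[0, -0.15, -0.25], [0, 0, 0], 0.1],
    [[0, -0.15, -0.25], [0, 0, 0], 0.1],
  ],
)

```text
clock: 11.75
position: [0.3976, -0.1673, 0.2509]
ee_rot: [2.125, 2.313, 0.006]
force: [0.7, -0.2, 1.0]
width: 0.545
```

```bash
python3 - <<'E'
from snap import *
from h import *
s=state()
im,d,c=snap('wrist','wrist10'); 
cv2.imwrite('pics/w10c.png',cv2.resize(im[150:300,200:400],None,fx=4,fy=4,interpolation=cv2.INTER_CUBIC)[...,::-1])
P=pts(c,d)
r=(im[...,0]>150)&(im[...,1]<70)&(im[...,2]<70)&(d>0)&(P[...,1]<-.1)&(P[...,0]<.52)
Q=P[r]; z=Q[:,2]; print(len(z),np.histogram(z,bins=np.arange(.09,.165,.0025)))
print('knob top',Q[z>z.max()-.004].mean(0))
im,d,c=snap('side','side10')
cv2.imwrite('pics/side10c.png',cv2.resize(im[150:300,250:350],None,fx=4,fy=4,interpolation=cv2.INTER_CUBIC)[...,::-1])
E
```

```text
clk 11.75 J [-0.4274  0.0556  0.7617  1.9955 -0.0468  1.1046  2.01  ] P [ 0.3976 -0.1673  0.2509] F [ 0.6553 -0.2222  1.0308] w 0.5449358063977772
[[-0.0846  0.9964  0.0026]
 [ 0.9964  0.0846  0.0027]
 [ 0.0025  0.0029 -1.    ]]
637 (array([  0,   0,   0,   0,   0,   0,   0,   0,   1, 242,  81,  17,   7,
         4,   0,   1,   2,   1,   1,   3,   1,  89, 184,   0,   0,   0,
         0,   0,   0,   0]), array([0.09  , 0.0925, 0.095 , 0.0975, 0.1   , 0.1025, 0.105 , 0.1075,
       0.11  , 0.1125, 0.115 , 0.1175, 0.12  , 0.1225, 0.125 , 0.1275,
       0.13  , 0.1325, 0.135 , 0.1375, 0.14  , 0.1425, 0.145 , 0.1475,
       0.15  , 0.1525, 0.155 , 0.1575, 0.16  , 0.1625, 0.165 ]))
knob top [ 0.4755 -0.1599  0.1453]
```

View pics/w10c.png

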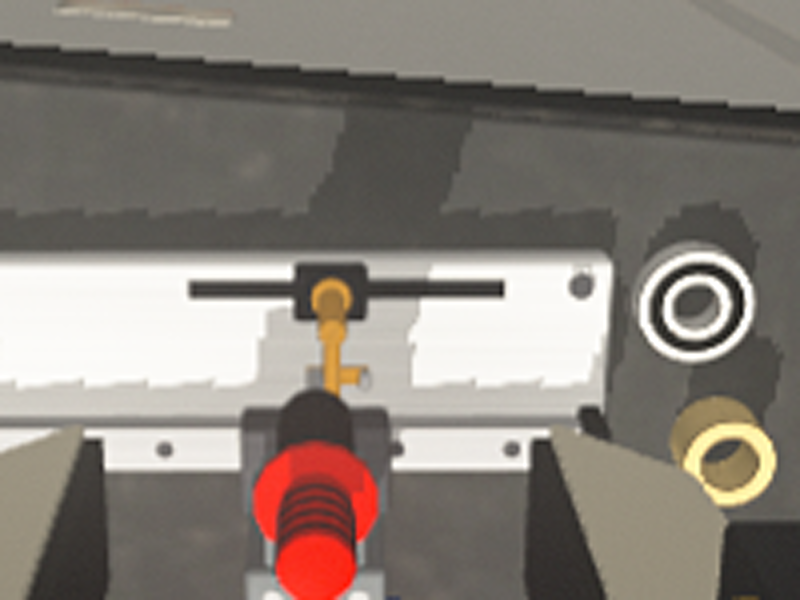

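View pics/side10c.png

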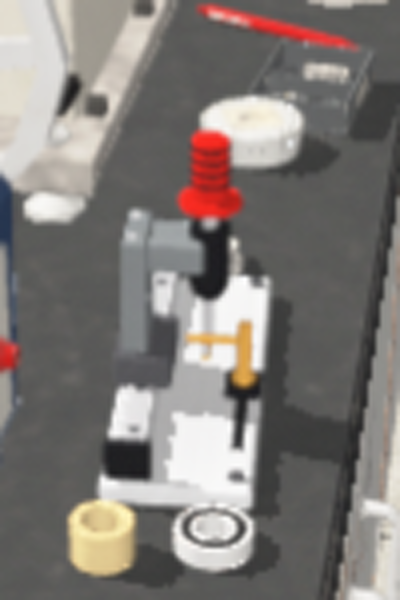

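Knob top is at 145.3 mm, so the plunger sits at about 12 mm. That matches a hook caught in its notch. The pin lies over the tongue between stem and lip, and the loose parts haven't moved.

```bash
python3 -c "
from cell import arm
print(arm.sign_off())"
```

```text
the job is handed in; nothing more can be done
None
```

The probe is connected: the hook has caught the cross-pin in its notch, and the job is handed in at about 12 s on the clock.

- **Pressing and sliding:** I gripped the knob and pressed the plunger about 19.5 mm. I then slid the carriage until the hook was under the pin, at about jig y +14.5 mm, and felt forward in 0.2–0.5 mm steps.
- **Contact with the pin:** The stem rested on the pin at about 3 N for roughly a second, taken as the wrist reading minus about 1.5 N of carriage friction.
- **Letting go:** I raised the plunger until the pin took the spring load, opened the gripper and backed off.

**Last checks:**
- The knob top stood at 145.3 mm, so the plunger reads about 12 mm, as expected for a properly caught hook.
- The wrist picture shows the pin between stem and lip. The bearing and brass sleeve look undisturbed; I did not look at the steel sleeve closely afterwards.
- The gripper was clear of everything, with wrist force near zero.

**Less certain:**
- Force readings are noisy, by about 0.7 N. While the plunger came up, one reading reached about 6 N along y, so contact may briefly have been about 4.5 N, still under the 8 N limit.
- The scene and side pictures put the knob about 6 mm from where the wrist camera did. I used the wrist camera's value, and the grasp fitted it.

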